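Put a team's robot kit away after class

TASK

A team has handed its robot kit back as a stack: put it away piece by piece, working down from the top. The sensor goes into the small plywood tray, the wheel over the steel post and right down onto its base, the battery fully down into the charger with its narrow nose in the slot at the contact end, and the controller flat into the long plywood tray. Set the pieces down rather than dropping them, and leave the tape roll and the jar where they are.

Things in the scene. Friction and masses are not known exactly. Their poses are not given: they have to be found in the camera images.
- sensor: The top piece of the stack: white distance-sensor box, 42 long (its x) x 26 wide (its y) x 30 high, two round eyes on its -y side. About 50 g. Origin: centre of the underside, z up. Either way round is good.
- wheel: The second piece from the top, lying flat: black rubber tyre on a white hub, 60 across and 24 thick, round hole 22 across right through the middle. About 90 g. Origin: on the axle line at the underside, z up along the axle. The sensor lies on it at the start, within about 6 mm of its middle.
- battery: Third piece: dark grey battery pack, 100 long (its x). Main block 46 wide (y), 24 high, from x = -50 to +30, black cap at its -x end; at the +x end a narrow nose with brass contacts, 22 wide, 16 high, from x = +30 to +50. About 220 g. Origin: middle of the 100 mm length, at the underside, z up. The wheel lies on the block.
- controller: The lowest piece, standing on the table: light grey controller box, 124 long (x) x 60 wide (y) x 30 high, dark screen and three dark round buttons on top, sockets in the long sides. About 280 g. Origin: centre of the underside, z up. Either way round is good in its tray. The battery lies on it, nearly parallel.
- sensor_tray: Small plywood tray, fixed, 70 (x) x 54 (y) outside; inside 58 x 42, so the sensor has 8 mm to spare each side. Floor 6 mm above the table, all-round wall 6 thick with its top at 14 mm. Origin: centre of the underside, at table height, z up. The place for the sensor, long side along the tray's x.
- wheel_post: Round plywood base 72 across and 8 thick, fixed, with an upright steel post 10 across in its middle; the post's tapered top is 42 mm above the table. Origin: on the post's axis, at table height, z up. The place for the wheel: hole over the post, underside down on the base (8 mm above the table).
- charger: Grey charger, fixed, x from -66 to +88, 78 wide. Bay 116 (x) x 62 (y), centred on the origin (table height, z up), floor at 14 mm, guides' tops at 26; long sides open for fingers from x = -32 to +38. From x = +38 to +58 shoulders leave a slot 38 wide for the battery's nose; behind it the contact head, top at 34. Battery seats origin over origin, x along x, 8 mm to spare each side; reversed it will not go down.
- controller_tray: Long plywood tray, fixed, 152 (x) x 88 (y) outside; inside 140 x 76, so the controller has 8 mm to spare each side. Floor 6 mm above the table; L-shaped guides at the four corners only, 6 thick, tops at 16 mm, with the long sides open for the fingers from x = -36 to x = +36. Origin: centre of the underside, at table height, z up. The place for the controller, long side along the tray's x.
- tape_roll: Bystander, loose: roll of paper tape lying flat, 92 across, 76 inside, 24 high. Origin: centre of the underside. Leave alone.
- jar: Bystander, loose: small round clear jar with a white cap, 48 across and 50 high, origin at the centre of its underside. Leave alone.
Things that resemble listed ones, but are neither listed nor needed, are in the scene too. Leave any green or red look-alike of the controller alone.

How it is judged:
By the outcome, as a careful person would: the job done as asked, in the order asked, and still so for the second after the job is handed in, with the robot touching nothing.
It also fails if it takes over 144 s, if anything falls off the work surface, if the arm or the gripper's body presses on something with over 40 N, if the wrist force passes 120 N, or if a joint passes its speed limit or range.

ROBOT

A 6-joint arm with a two-finger parallel gripper is mounted at the origin on the work surface. World frame = base frame: x ahead of the robot, y to its left, z up, the work surface at z = 0. Lengths are in m, angles in rad, forces in N, time in s.
With the tool pointing down it reaches from about 0.4 to 0.825 m from the base axis. Payload 7 kg.
Tool frame: the origin (TCP) lies at the centre of the arm's flange, where the gripper is bolted on; the fingertips stand 178 mm ahead of it and the grasp point (between the pads) lies 159 mm ahead of it; z points along the fingers, y is the direction in which the jaws open and shut (so a half turn about z gives the same grasp; the last joint's range is limited). The gripper opens to 88 mm and grips with 3 to 60 N. Pads are 19 mm wide; open, the fingers measure 130 mm over their backs; the gripper's body (78 mm by 193 mm) begins 47 mm behind the grasp point.
Start: joints at [-0.834, 0.359, 0.012, 0, -1.224, -0.288], TCP at [0.293, -0.608, 0.405] pointing down, gripper open.
Joint ranges: [-3.07, 3.07], [-1.43, 2.12], [-1.02, 1.25], [-3.03, 1.67], [-3.05, -0], [-3.03, 3.03]. Speed limits (rad/s): [2.39, 2.39, 3.01, 3.14, 3.14, 3.14].

INTERFACE

Orientations are given as [roll, pitch, yaw] about the fixed x, y, z axes, in that order (R = Rz(yaw) Ry(pitch) Rx(roll)).
In Python, from station import arm gives the robot as it stands.
- The arm moves only by the shell command python3 -m handwheel 'ROWS' [OPENING] [FORCE]. ROWS is JSON, a list of rows, each a list of 4 numbers: the shift along the world's x, y, z in cm, then the turn about the world's z in rad. In form: [[dx, dy, dz, yaw], ...]. A call has 1 to 20 rows; each row shifts and turns the commanded pose from where the row before left it; what a row does not reach is not made up. A row lasts 1/10 s, in which the tool goes at most 50 mm and 8.59 degrees, less where a joint would pass 70% of its speed; a pose out of reach is approached as far as the arm can. A call is refused whole if a number of a shift passes 5 or a number of a turn 0.15, either way. A call with a gripper value outside its range is refused whole. OPENING is the closure, from 0 (fully open) to 1 (shut), set as the call begins (- or left out, the last holds). The fingers move at their own pace and stop on an object; FORCE is the grip in N (left out, the last holds). Time passes only in rows, so rows that do not move let the fingers close. It gives the time, the measured TCP pose, the force and the opening at its end, in the units of the state.
- arm.get_state(): the state, without advancing time (a new reading comes with each control period).
- arm.grab_frame(name): name is "scene" or "top"; returns a dict with "image" (480x640x3 uint8, red, green, blue), "depth" (480x640 float32, m along the optical axis (not along the pixel's ray), 0 where there is no reading), "vfov" (degrees; the focal length in pixels is half the picture's height over the tangent of half this angle, whatever the lens; pixels are square), "cx", "cy" (the principal point, pixels), "rvec" (rotation vector, rad) and "tvec" (3), from world to camera coordinates, as OpenCV has them. Camera axes: x right, y down, z forward; pixel columns grow to the right and rows downward; lengths in m; the calibration is good to about 2 mm. A picture is of the moment at which its call begins.
- arm.job_done(): hands the job in, once; it reports no verdict.
The state is a dict: "t": time; "q": joint angles; "qd": joint speeds; "joint_efforts": joint torques, N m; "eef_pos": TCP position; "ee_rot": TCP orientation; "force": force on the tool from outside, world axes, zero at the start; "moment": the same for the moment, N m; "width": finger opening in m.
Only numpy, scipy, OpenCV 4.12 (cv2) and the standard library are available. Lean on these libraries where they do the work, as an engineer would, in place of code of your own. Each camera call takes 0.05 s, during which the arm holds its last target.

## Working session

There is one attempt and no reset: what is moved stays moved. The work goes in short steps, Python scripts to look and compute and a shell command to move; the robot and the scene stay as the last step left them, time stands still between calls to the robot, and variables do not carry over. Pictures are saved under pics/ and viewed, and the job is handed in when it is done.

```bash
ls; mkdir -p pics; cat > h.py <<'E'
import numpy as np,cv2
from station import arm
def grab(n):
    f=arm.grab_frame(n); np.savez('last_'+n+'.npz',**f); return f
def cam(f):
    R=cv2.Rodrigues(np.array(f['rvec'],float))[0]; t=np.array(f['tvec'],float).ravel()
    fl=240/np.tan(np.radians(f['vfov'])/2); return R,t,fl
def cloud(f):
    R,t,fl=cam(f); d=f['depth']; v,u=np.mgrid[0:480,0:640]
    P=np.stack([(u-f['cx'])/fl*d,(v-f['cy'])/fl*d,d],-1)
    W=(P-t)@R; W[d==0]=np.nan; return W
def save(n,im): cv2.imwrite('pics/'+n+'.png',cv2.cvtColor(np.ascontiguousarray(im),cv2.COLOR_RGB2BGR))
def load(n): return dict(np.load('last_'+n+'.npz'))
E
python3 - <<'E'
from h import *
for n in('scene','top'):
    f=grab(n); save(n+'0',f['image']); R,t,fl=cam(f); print(n,f['vfov'],f['cx'],f['cy'],-R.T@t,R[2], (f['depth']==0).mean())
s=arm.get_state(); print(s)
E
```

```text
pics
scene 50.47986371461486 319.7301826825707 233.5705070123106 [ 0.97865962 -0.62516474  0.93947807] [-0.39475751  0.55046367 -0.73563324] 0.0041015625
top 48.25215313220586 317.1079343440933 243.99768367839516 [ 0.42443954 -0.021507    1.15989398] [ 0.1059375   0.01574106 -0.99424819] 0.003977864583333333
{'t': 0.1, 'q': array([-8.33900530e-01,  3.59289491e-01,  1.11734637e-02, -2.68405277e-04,
       -1.22411545e+00, -2.88069348e-01]), 'qd': array([-7.56724115e-04, -2.24073182e-03,  3.84053307e-05,  3.00584493e-03,
        7.34595981e-04,  2.83474954e-05]), 'joint_efforts': array([-1.07472959e-03, -5.84162664e+01,  2.93751436e+01,  7.01543212e+00,
        1.01554327e-02, -6.28929911e-05]), 'eef_pos': array([ 0.29278777, -0.60800678,  0.4038501 ]), 'ee_rot': array([ 3.14014495e+00, -1.65821570e-04, -2.69285746e+00]), 'force': array([-0.44913207,  0.18840273, -0.04978354]), 'moment': array([-0.06142917,  0.01990765, -0.00470266]), 'width': 0.08786286930061446}
```

View pics/scene0.png

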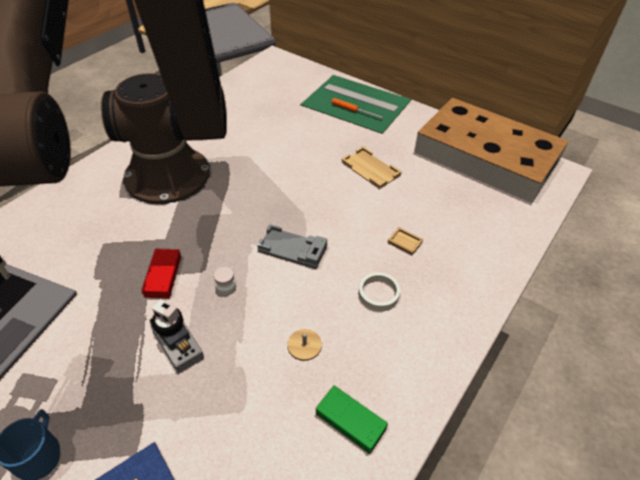

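View pics/top0.png

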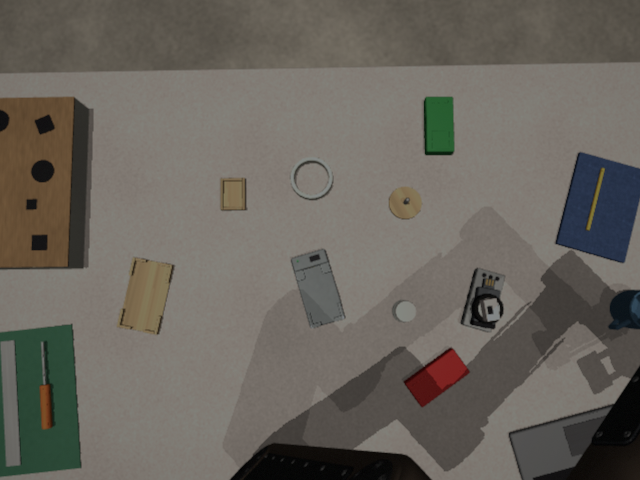

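The top view shows the stack at about (485,300), with the grey controller lowest. The red look-alike is at (437,377) and the green one at (439,126). The sensor tray is at (233,194), post (405,203), charger (318,288), controller tray (147,296), tape (312,179) and jar (404,311). I'll enlarge the stack and the goals.

```bash
python3 - <<'E'
from h import *
f=load('top');g=load('scene')
a=cv2.resize(f['image'][250:350,440:540],(400,400),interpolation=cv2.INTER_CUBIC)
b=cv2.resize(g['image'][290:380,130:220],(400,400),interpolation=cv2.INTER_CUBIC)
save('stackz',np.hstack([a,b]))
a=cv2.resize(f['image'][235:340,265:370],(400,400),interpolation=cv2.INTER_CUBIC)
b=cv2.resize(f['image'][245:345,100:200],(400,400),interpolation=cv2.INTER_CUBIC)
save('goalz',np.hstack([a,b]))
W=cloud(f)
for n,(u,v) in dict(sens=(491,310),ctl=(470,325),nose=(489,281),table=(520,200),tray=(233,194),post=(406,202),base=(397,203),ctray=(147,296),ch=(318,295),tape=(331,179),jar=(404,311)).items(): print(n,W[v,u].round(4))
E
```

```text
sens [ 0.4035 -0.3407  0.1074]
ctl [ 0.3716 -0.3189  0.0317]
nose [ 0.4617 -0.3578  0.0462]
table [ 0.6395 -0.4482 -0.0035]
tray [0.6607 0.1806 0.0028]
post [ 0.6324 -0.1942  0.03  ]
base [ 0.6352 -0.1785  0.0043]
ctray [0.4395 0.3653 0.0042]
ch [ 0.4373 -0.0041  0.0144]
tape [ 0.6866 -0.0351  0.0222]
jar [ 0.4022 -0.1807  0.0491]
```

View pics/stackz.png

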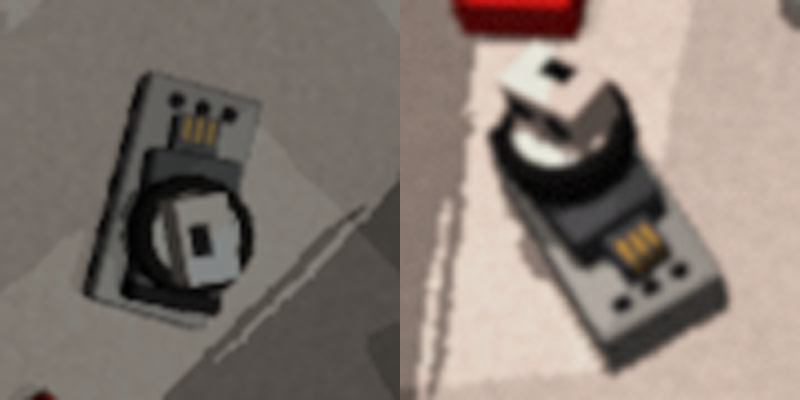

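View pics/goalz.png

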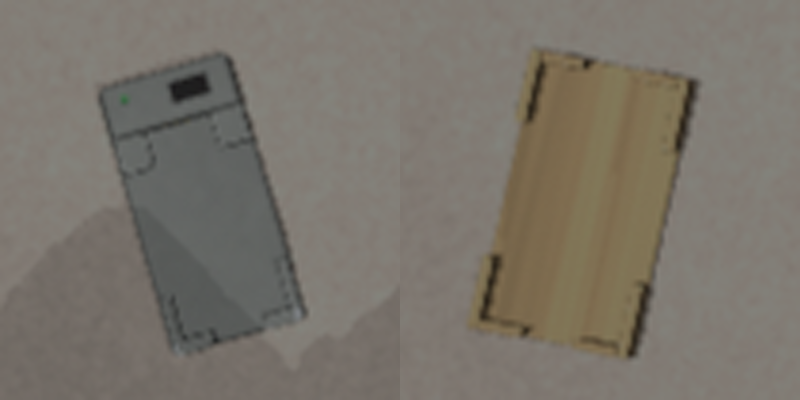

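```bash
python3 - <<'E'
from h import *
c=dict(ctrl=((.41,-.335),.09,(.022,.038)),batt=((.42,-.34),.08,(.046,.061)),wheel=((.405,-.34),.05,(.07,.086)),sens=((.405,-.34),.04,(.1,.115)),
 stray=((.66,.18),.05,(-.002,.03)),post=((.632,-.19),.05,(.003,.05)),charger=((.46,-.005),.11,(.008,.05)),ctray=((.44,.365),.11,(.001,.03)),tape=((.686,.002),.07,(.015,.035)),jar=((.4,-.18),.04,(.04,.06)))
for n in('top','scene'):
    f=load(n);W=cloud(f).reshape(-1,3)
    for k,(xy,r,(a,b)) in c.items():
        d=np.hypot(*(W[:,:2]-xy).T)
        ring=W[(d>r)&(d<r+.03)&(W[:,2]<.008)&(W[:,2]>-.012)]
        zt=np.median(ring[:,2]) if len(ring) else 0
        m=(d<r)&(W[:,2]-zt>a)&(W[:,2]-zt<b)
        if m.sum()<5: print(n,k,'few');continue
        P=W[m]; (cx,cy),s,an=cv2.minAreaRect((P[:,:2]*1000).astype(np.float32))
        print(n,k,m.sum(),'zt %.4f'%zt,'c',np.round([cx,cy],1),'s',np.round(s,1),'ang %.1f'%an,'ztop %.4f'%(np.percentile(P[:,2],90)-zt))
W=cloud(load('top')).reshape(-1,3);d=np.hypot(*(W[:,:2]-(.41,-.335)).T)
for r in(.1,.15,.2,.25):
    m=(d<r)&(d>r-.05);print(r,np.nanmax(W[m,2]))
E
```

```text
top ctrl 703 zt -0.0005 c [ 425.  -351.5] s [ 61.6 124.7] ang 72.6 ztop 0.0326
top batt 345 zt -0.0005 c [ 419.3 -346. ] s [ 54.5 100. ] ang 79.8 ztop 0.0567
top wheel 369 zt -0.0004 c [ 406.9 -345.3] s [58.9 59.8] ang 89.2 ztop 0.0802
top sens 310 zt -0.0004 c [ 405.8 -342.4] s [41.8 27.1] ang 7.3 ztop 0.1103
top stray 1459 zt 0.0001 c [660.1 180.6] s [97.7 99.3] ang 62.4 ztop 0.0135
top post 905 zt -0.0002 c [ 632.7 -190.1] s [96.6 91.4] ang 19.1 ztop 0.0109
top charger 2649 zt -0.0001 c [453.1  -3.7] s [154.4  78. ] ang 15.9 ztop 0.0336
top ctray 4593 zt 0.0000 c [440.1 365.8] s [218.  217.9] ang 14.9 ztop 0.0102
top tape 498 zt -0.0001 c [692.4   7.1] s [88.9 91.3] ang 89.2 ztop 0.0265
top jar 350 zt -0.0003 c [ 403.1 -184. ] s [42.  40.9] ang 44.5 ztop 0.0522
scene ctrl 678 zt -0.0005 c [ 426.4 -353.3] s [ 60.4 120.5] ang 73.3 ztop 0.0325
scene batt 329 zt -0.0005 c [ 416.5 -351.1] s [ 51.9 102.5] ang 86.1 ztop 0.0564
scene wheel 372 zt -0.0003 c [ 412.1 -350.6] s [60.  46.8] ang 57.4 ztop 0.0807
scene sens 279 zt -0.0004 c [ 404.6 -343.7] s [43.7 26.8] ang 8.7 ztop 0.1095
scene stray 896 zt 0.0000 c [660.2 179. ] s [96.6 97.9] ang 28.9 ztop 0.0138
scene post 886 zt -0.0004 c [ 630.  -192.1] s [86.7 94.6] ang 30.4 ztop 0.0110
scene charger 1769 zt -0.0002 c [452.   -5.8] s [155.   81.7] ang 16.0 ztop 0.0335
scene ctray 1796 zt 0.0002 c [437.2 365.4] s [215.1 213.3] ang 52.7 ztop 0.0123
scene tape 495 zt -0.0003 c [691.2   6.1] s [91.  91.9] ang 80.2 ztop 0.0254
scene jar 282 zt -0.0003 c [ 402.6 -185.9] s [43.1 44.1] ang 18.2 ztop 0.0521
0.1 0.7008782568816015
0.15 0.7401810974657854
0.2 0.7354064041073275
0.25 0.03548429505437156
```

```bash
cat >> h.py <<'E'
def ray(f,uv,z):
    R,t,fl=cam(f); uv=np.atleast_2d(np.asarray(uv,float))
    d=np.c_[(uv[:,0]-f['cx'])/fl,(uv[:,1]-f['cy'])/fl,np.ones(len(uv))]@R
    C=-R.T@t; return C+d*((z-C[2])/d[:,2])[:,None]
def proj(f,P):
    R,t,fl=cam(f); q=np.atleast_2d(P)@R.T+t; return np.c_[q[:,0]/q[:,2]*fl+f['cx'],q[:,1]/q[:,2]*fl+f['cy']]
def outline(L,Wd,x,y,yaw,z,x0=0):
    c,s=np.cos(yaw),np.sin(yaw); B=np.array([[-L/2+x0,-Wd/2],[L/2+x0,-Wd/2],[L/2+x0,Wd/2],[-L/2+x0,Wd/2]])
    return np.c_[B@[[c,s],[-s,c]]+[x,y],np.full(4,z)]
E
python3 - <<'E'
from h import *
for n in('top','scene'):
    f=load(n); hsv=cv2.cvtColor(f['image'],cv2.COLOR_RGB2HSV)
    m=((hsv[...,1]>70)&(hsv[...,0]>10)&(hsv[...,0]<30)).astype(np.uint8)
    for k,p,z in(('stray',(.66,.18),.014),('post',(.632,-.19),.008),('ctray',(.44,.366),.012)):
        u,v=proj(f,[*p,z])[0]; r=60
        lab=cv2.connectedComponentsWithStats(m)
        best=min(range(1,lab[0]),key=lambda i:np.hypot(*(lab[3][i]-(u,v)))+(1e3 if lab[2][i,4]<80 else 0))
        vv,uu=np.nonzero(lab[1]==best)
        P=ray(f,np.c_[uu,vv],z)
        (cx,cy),s,an=cv2.minAreaRect((P[:,:2]*1000).astype(np.float32))
        print(n,k,len(uu),np.round([cx,cy],1),np.round(s,1),round(an,1),'mean',(P.mean(0)*1000).round(1))
E
```

```text
top stray 760 [659.5 179.8] [69.2 50.4] 0.2 mean [659.2 179.5  14. ]
top post 789 [ 635.5 -194.3] [67.3 68.5] 88.5 mean [ 635.4 -194.3    8. ]
top ctray 2889 [440.9 366.8] [ 90.4 151.2] 78.3 mean [440.3 366.   12. ]
scene stray 554 [661.5 174. ] [72. 62.] 0.2 mean [662.  174.1  14. ]
scene post 827 [ 637.2 -197.8] [72.1 70.7] 84.8 mean [ 637.8 -198.7    8. ]
scene ctray 1217 [442.1 363.9] [100.4 161. ] 78.3 mean [444.9 360.6  12. ]
```

```bash
cat >> h.py <<'E'
def overlay(f,name,items,wh=400):
    tiles=[]
    for outs,ctr,half in items:
        u,v=proj(f,ctr)[0]; u0,v0=int(u-half),int(v-half); u0=max(u0,0);v0=max(v0,0)
        s=wh/(2*half); im=cv2.resize(f['image'][v0:v0+2*half,u0:u0+2*half],(wh,wh),interpolation=cv2.INTER_CUBIC)
        for o in outs:
            q=((proj(f,o)-[u0,v0]+.5)*s).astype(np.int32); cv2.polylines(im,[q],True,(255,255,0),1)
        tiles.append(im)
    save(name,np.hstack(tiles))
def circ(x,y,r,z): 
    a=np.linspace(0,2*np.pi,60); return np.c_[x+r*np.cos(a),y+r*np.sin(a),np.full(60,z)]
E
python3 - <<'E'
from h import *
r=np.radians
g={'st':([outline(.07,.054,.6595,.1795,0,.014)],[.6595,.1795,.01],30),
'po':([circ(.6355,-.1945,.036,.008),circ(.6355,-.1945,.005,.042)],[.6355,-.1945,.01],30),
'ct':([outline(.152,.088,.441,.366,r(-11.7),.016)],[.441,.366,.01],60),
'ch':([outline(.154,.078,.442,-.0075,r(16),.026,.011)],[.442,-.0075,.02],60)}
for n in('top','scene'):
    f=load(n); overlay(f,'ov_'+n,[g[k] for k in g],200)
a=cv2.imread('pics/ov_top.png');b=cv2.imread('pics/ov_scene.png');cv2.imwrite('pics/ov.png',np.vstack([a,b]))
E
```

```text
(no output)
```

View pics/ov.png

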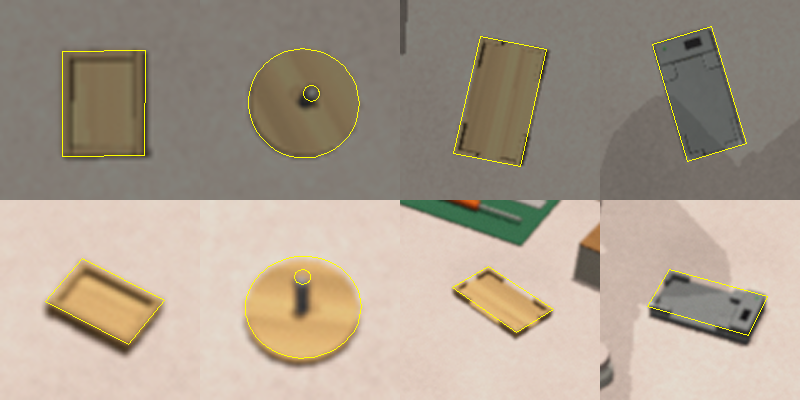

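```bash
python3 -m handwheel '[[1.1,2.65,0,-0.03],[1.1,2.65,0,-0.03],[1.1,2.65,0,-0.03],[1.1,2.65,0,-0.03],[1.1,2.65,0,-0.03],[1.1,2.65,0,-0.03],[1.1,2.65,0,-0.03],[1.1,2.65,0,-0.03],[1.1,2.65,0,-0.03],[1.35,2.65,0,-0.04],[0,0,-2.5,0],[0,0,-2.5,0],[0,0,-2.5,0],[0,0,0,0],[0,0,0,0]]' 0 15
```

```text
t: 1.6
eef_pos: [0.4054, -0.3433, 0.3299]
ee_rot: [3.141, -0.001, -3.003]
force: [-0.3, 0.4, 0.9]
width: 0.0874
```

Tips are at 0.152. I'll look before going down.

```bash
python3 - <<'E'
from h import *
t=[]
for n in('top','scene'):
    f=grab(n); u,v=proj(f,[.41,-.34,.08])[0]; u,v=int(u),int(v)
    t.append(cv2.resize(f['image'][v-65:v+65,u-65:u+65],(400,400),interpolation=cv2.INTER_CUBIC))
save('a1',np.hstack(t))
E
```

```text
(no output)
```

View pics/a1.png

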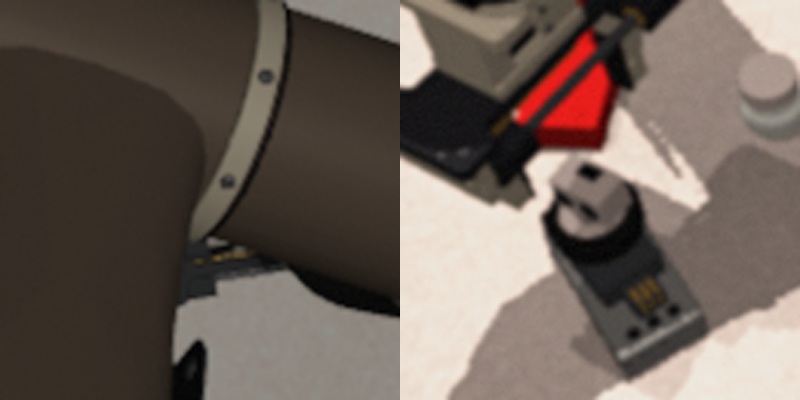

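The scene view shows the jaws straddling the sensor, left tip about (515,195) and right about (630,80) in the crop. Going down to grip.

```bash
python3 -m handwheel '[[0,0,-1.6,0],[0,0,-1.6,0],[0,0,-1.6,0],[0,0,-1.5,0],[0,0,0,0],[0,0,0,0]]' 0 15 && python3 -m handwheel '[[0,0,0,0],[0,0,0,0],[0,0,0,0],[0,0,0,0],[0,0,0,0],[0,0,0,0],[0,0,0,0],[0,0,0,0]]' 1 15
```

```text
t: 2.3
eef_pos: [0.4058, -0.3434, 0.2678]
ee_rot: [-3.141, 0.001, -3.003]
force: [0.2, -0.4, -0.2]
width: 0.0878
t: 3.1
eef_pos: [0.4053, -0.3431, 0.2666]
ee_rot: [3.142, -0.0, -3.003]
force: [0.1, -0.1, 0.6]
width: 0.0293
```

```bash
python3 -m handwheel '[[0,0,0,0],[0,0,0,0],[0,0,0,0]]'; python3 -m handwheel '[[0,0,0.3,0],[0,0,0.5,0],[0,0,1,0],[0,0,2,0],[0,0,3,0],[0,0,3,0],[0,0,3,0],[0,0,0,0],[0,0,0,0]]'
python3 - <<'E'
from h import *
f=grab('scene'); u,v=proj(f,[.41,-.34,.12])[0]; u,v=int(u),int(v)
save('a2',cv2.resize(f['image'][v-65:v+65,max(u-65,0):u+65],(500,500),interpolation=cv2.INTER_CUBIC))
E
```

```text
t: 3.4
eef_pos: [0.4053, -0.3431, 0.2666]
ee_rot: [3.142, -0.0, -3.003]
force: [-0.6, 0.6, 0.0]
width: 0.026
t: 4.3
eef_pos: [0.4052, -0.3431, 0.396]
ee_rot: [-3.141, 0.002, -3.003]
force: [-0.9, 0.7, -0.0]
width: 0.0256
```

View pics/a2.png

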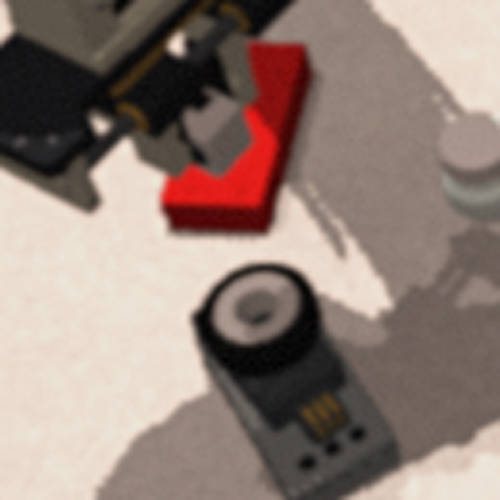

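The sensor is held at crop (215,130), and the wheel is clear of it. Carrying it to the small tray.

```bash
python3 -m handwheel '[[1.59,3.27,0,-0.008],[1.59,3.27,0,-0.008],[1.59,3.27,0,-0.008],[1.59,3.27,0,-0.008],[1.59,3.27,0,-0.008],[1.59,3.27,0,-0.008],[1.59,3.27,0,-0.008],[1.59,3.27,0,-0.008],[1.59,3.27,0,-0.009],[1.59,3.27,0,-0.009],[1.59,3.27,0,-0.009],[1.59,3.27,0,-0.009],[1.59,3.27,0,-0.009],[1.59,3.27,0,-0.009],[1.59,3.27,0,-0.009],[1.59,3.22,0,-0.009],[0,0,0,0],[0,0,0,0]]'
python3 -m handwheel '[[0,0,-3,0],[0,0,-3,0],[0,0,-3,0],[0,0,-3,0],[0,0,-2,0],[0,0,-2,0],[0,0,0,0],[0,0,0,0]]'
python3 - <<'E'
from h import *
f=grab('scene'); u,v=proj(f,[.66,.18,.03])[0]; u,v=int(u),int(v)
a=cv2.resize(f['image'][v-50:v+50,max(u-50,0):u+50],(400,400),interpolation=cv2.INTER_CUBIC)
f=grab('top'); u,v=proj(f,[.66,.18,.03])[0]; u,v=int(u),int(v)
b=cv2.resize(f['image'][v-50:v+50,max(u-50,0):u+50],(400,400),interpolation=cv2.INTER_CUBIC)
save('a3',np.hstack([a,b]));print(arm.get_state()['force'])
E
```

```text
t: 6.15
eef_pos: [0.6597, 0.1804, 0.3926]
ee_rot: [-3.14, -0.003, -3.138]
force: [0.0, 0.1, -0.5]
width: 0.0259
t: 6.95
eef_pos: [0.6596, 0.1788, 0.2348]
ee_rot: [-3.141, -0.001, -3.139]
force: [0.8, 0.2, -0.3]
width: 0.0256
[-0.13336565  0.62969153 -0.01842451]
```

View pics/a3.png

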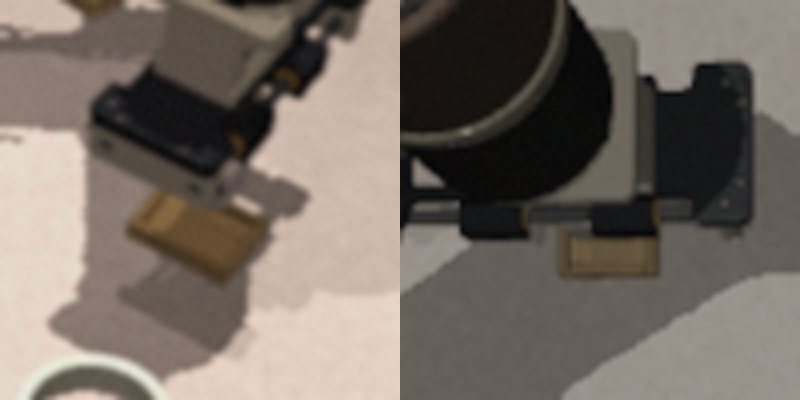

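The body hides the sensor, but the tray lines up with the gripper. I'll lower it slowly.

```bash
python3 -m handwheel '[[0,0,-1,0],[0,0,-1,0],[0,0,-1,0],[0,0,-0.5,0],[0,0,-0.2,0],[0,0,-0.1,0],[0,0,0,0],[0,0,0,0]]'; python3 -m handwheel '[[0,0,-0.1,0],[0,0,0,0],[0,0,0,0]]'
```

```text
t: 7.85
eef_pos: [0.6599, 0.1797, 0.197]
ee_rot: [3.141, 0.001, -3.139]
force: [0.7, -0.0, -1.1]
width: 0.0259
t: 8.15
eef_pos: [0.6597, 0.1795, 0.1958]
ee_rot: [3.141, 0.0, -3.139]
force: [0.2, -0.6, -1.1]
width: 0.0259
```

```bash
python3 -m handwheel '[[0,0,-0.1,0],[0,0,0,0],[0,0,0,0]]'; python3 -m handwheel '[[0,0,-0.05,0],[0,0,0,0],[0,0,0,0]]'
```

```text
t: 8.45
eef_pos: [0.6598, 0.1796, 0.1947]
ee_rot: [3.142, 0.0, -3.139]
force: [0.7, -0.1, -0.3]
width: 0.0259
t: 8.75
eef_pos: [0.6598, 0.1796, 0.1947]
ee_rot: [3.142, 0.0, -3.139]
force: [-2.8, -0.3, 5.5]
width: 0.0262
```

Contact is made (5.5 N). Releasing and rising.

```bash
python3 -m handwheel '[[0,0,0,0],[0,0,0,0],[0,0,0,0],[0,0,0,0],[0,0,0,0],[0,0,0,0]]' 0; python3 -m handwheel '[[0,0,1,0],[0,0,2,0],[0,0,3,0],[0,0,4,0],[0,0,4,0],[0,0,4,0],[-1.59,-3.22,0,0],[-1.59,-3.27,0,0],[-1.59,-3.27,0,0],[-1.59,-3.27,0,0],[-1.59,-3.27,0,0],[-1.59,-3.27,0,0],[-1.59,-3.27,0,0],[-1.59,-3.27,0,0],[-1.59,-3.27,0,0],[0,0,0,0],[0,0,0,0]]'
python3 - <<'E'
from h import *
f=grab('scene');g=grab('top'); save('a4',f['image']);save('a4t',g['image'])
W=cloud(g).reshape(-1,3)
d=np.hypot(*(W[:,:2]-(.66,.18)).T);m=(d<.05)&(W[:,2]>.028)&(W[:,2]<.05)
print(m.sum(),cv2.minAreaRect((W[m][:,:2]*1000).astype(np.float32)) if m.sum() else '',np.median(W[m,2]))
d=np.hypot(*(W[:,:2]-(.407,-.345)).T);m=(d<.05)&(W[:,2]>.068)&(W[:,2]<.095)
print(m.sum(),cv2.minEnclosingCircle((W[m][:,:2]*1000).astype(np.float32)) if m.sum() else '',np.median(W[m,2]))
E
```

```text
t: 9.35
eef_pos: [0.6598, 0.1796, 0.1941]
ee_rot: [-3.142, -0.0, -3.139]
force: [0.9, 1.0, -0.1]
width: 0.0684
t: 11.05
eef_pos: [0.5163, -0.115, 0.3752]
ee_rot: [3.141, 0.002, -3.14]
force: [1.2, 0.3, -0.3]
width: 0.0875
219 ((660.6908569335938, 179.97650146484375), (39.708709716796875, 25.839082717895508), 0.6255791783332825) 0.03590921705616193
647 ((406.2543640136719, -345.6448669433594), 31.352149963378906) 0.07691164511060819
```

View pics/a4.png

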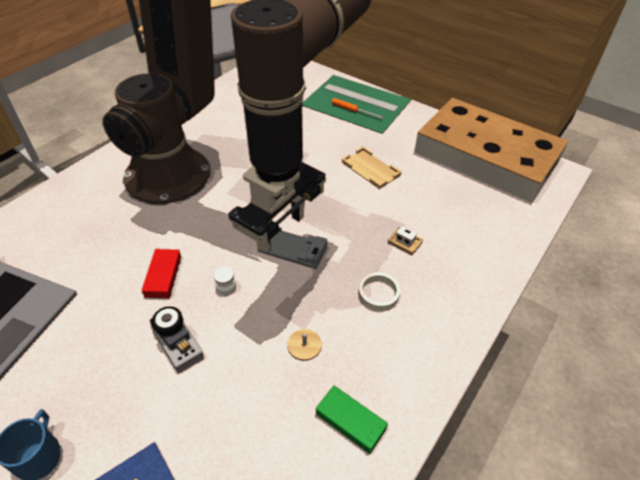

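View pics/a4t.png

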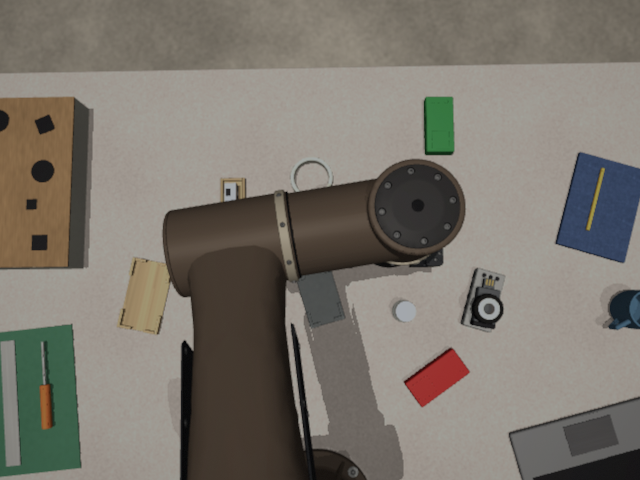

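The sensor sits centred in its tray (scene (405,238), measured 660.7, 180.0). Next, measuring the wheel, battery and controller.

```bash
cat > fitstack.py <<'E'
from h import *
r=np.radians
def go(name,wx,wy,bx,by,byaw,cx,cy,cyaw):
    T=[]
    for n in('top','scene'):
        f=load(n)
        outs=[]
        if wx: outs+=[circ(wx,wy,.03,.078),circ(wx,wy,.011,.078)]
        if bx: outs+=[outline(.08,.046,bx,by,r(byaw),.054,-.01),outline(.02,.022,bx,by,r(byaw),.046,.04)]
        outs+=[outline(.124,.06,cx,cy,r(cyaw),.03)]
        overlay(f,'tmp',[(outs,[cx,cy,.04],40)],400); T.append(cv2.imread('pics/tmp.png'))
    cv2.imwrite('pics/'+name+'.png',np.hstack(T))
E
python3 -c "
from fitstack import *
go('f1',.4063,-.3456,.4185,-.3480,-12,.425,-.352,-17)"
```

```text
(no output)
```

View pics/f1.png

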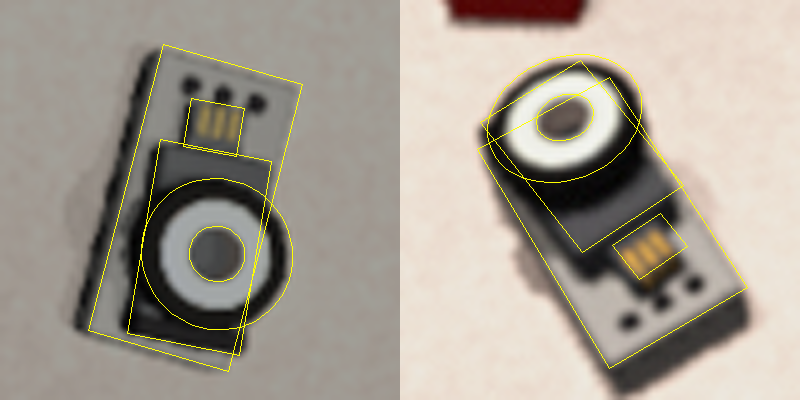

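```bash
python3 -m handwheel '[[-1.38,-2.88,0,-0.026],[-1.38,-2.88,0,-0.026],[-1.38,-2.88,0,-0.026],[-1.38,-2.88,0,-0.026],[-1.38,-2.88,0,-0.026],[-1.38,-2.88,0,-0.026],[-1.38,-2.88,0,-0.026],[-1.34,-2.9,0,-0.028],[0,0,-2,0],[0,0,-3,0],[0,0,-3,0],[0,0,-1.5,0],[0,0,0,0],[0,0,0,0],[0,0,0,0]]' 0 20
```

```text
t: 12.65
eef_pos: [0.4076, -0.3448, 0.2803]
ee_rot: [-3.141, 0.002, 2.935]
force: [0.7, -0.0, 0.4]
width: 0.0872
```

```bash
python3 -m handwheel '[[-0.1,-0.1,-1,0],[0,0,-1.5,0],[0,0,-1.4,0],[0,0,-0.5,0],[0,0,0,0],[0,0,0,0],[0,0,0,0]]' 0 20;  python3 -m handwheel '[[0,0,0,0],[0,0,0,0],[0,0,0,0],[0,0,0,0],[0,0,0,0],[0,0,0,0],[0,0,0,0],[0,0,0,0]]' 1 20
```

```text
t: 13.35
eef_pos: [0.406, -0.346, 0.2359]
ee_rot: [-3.141, 0.001, 2.935]
force: [0.5, 0.4, 0.2]
width: 0.0876
t: 14.15
eef_pos: [0.4057, -0.3459, 0.2353]
ee_rot: [-3.142, 0.0, 2.934]
force: [-0.9, -0.3, 2.0]
width: 0.0574
```

```bash
python3 -m handwheel '[[0,0,0.3,0],[0,0,0.5,0],[0,0,1,0],[0,0,2,0],[0,0,3,0],[0,0,3,0],[0,0,3,0],[0,0,0,0],[0,0,0,0]]'
python3 - <<'E'
from h import *
f=grab('scene'); u,v=proj(f,[.41,-.34,.12])[0]; u,v=int(u),int(v)
save('a5',cv2.resize(f['image'][v-75:v+75,max(u-75,0):u+75],(600,600),interpolation=cv2.INTER_CUBIC))
E
```

```text
t: 15.05
eef_pos: [0.4055, -0.3457, 0.3643]
ee_rot: [3.142, 0.002, 2.934]
force: [0.9, -0.1, -2.0]
width: 0.0574
```

View pics/a5.png

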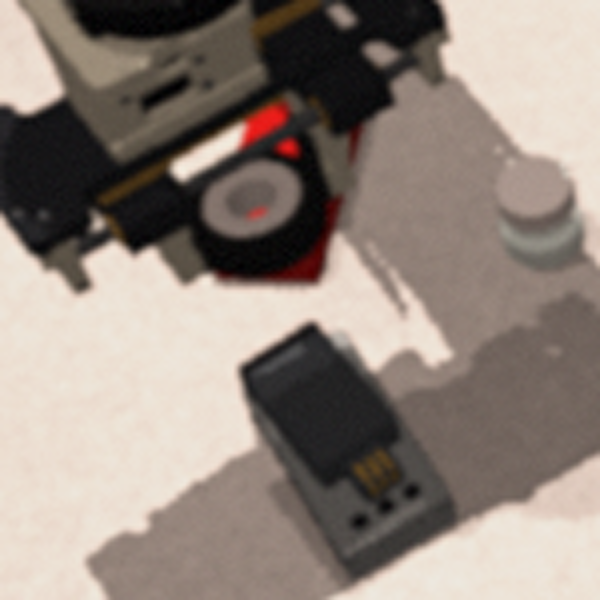

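```bash
python3 - <<'E'
from h import *
f=load('scene'); u,v=proj(f,[.41,-.34,.12])[0]; u0,v0=max(int(u)-75,0),int(v)-75
print(u0,v0,(proj(f,[.4055,-.3457,.207])-[u0,v0]+.5)*4)
print(ray(f,[u0+252/4-.5,v0+198/4-.5],.207))
E
```

```text
90 228 [[246.68738636 197.92178871]]
[[ 0.40744411 -0.34429897  0.207     ]]
```

```bash
python3 -m handwheel '[[2.87,1.88,0,0],[2.87,1.88,0,0],[2.87,1.88,0,0],[2.87,1.88,0,0],[2.87,1.88,0,0],[2.87,1.88,0,0],[2.87,1.88,0,0],[2.86,1.9,0,0],[0,0,-3,0],[0,0,-3,0],[0,0,-3,0],[0,0,-2.5,0],[0,0,0,0],[0,0,0,0],[0,0,0,0]]'
python3 - <<'E'
from h import *
s=arm.get_state()['eef_pos']; zt=s[2]-.1813+.024
T=[]
for n in('scene','top'):
    f=grab(n); overlay(f,'tmp',[([circ(s[0],s[1],.011,zt),circ(.6355,-.1945,.005,.042),circ(.6355,-.1945,.036,.008)],[.635,-.195,.05],40)],400)
    T.append(cv2.imread('pics/tmp.png'))
cv2.imwrite('pics/a6.png',np.hstack(T)); print(s)
E
```

```text
t: 16.6
eef_pos: [0.6357, -0.1953, 0.2494]
ee_rot: [-3.141, 0.002, 2.935]
force: [-0.5, 0.3, -0.3]
width: 0.0569
[ 0.63573068 -0.19534366  0.24943635]
```

View pics/a6.png

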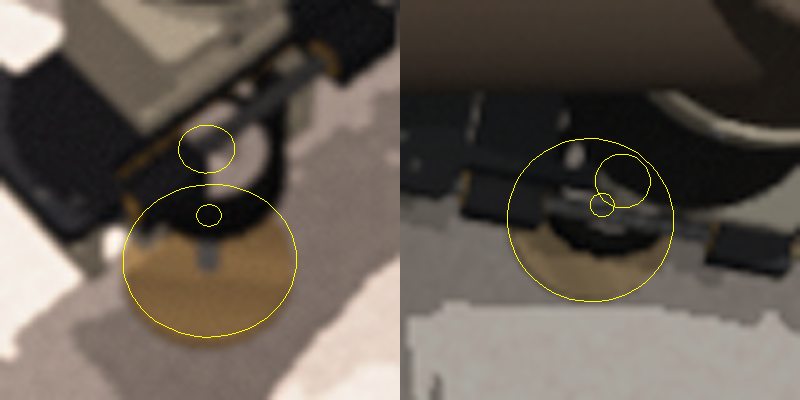

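Predicted hole and post agree with the visible hub arc (scene crop, right edge at 268, so centre at about 210). Lowering over the post.

```bash
python3 -m handwheel '[[0,0,-0.8,0],[0,0,-0.8,0],[0,0,-0.8,0],[0,0,-0.4,0],[0,0,0,0],[0,0,0,0]]'; python3 -m handwheel '[[0,0,-0.8,0],[0,0,-0.8,0],[0,0,-0.8,0],[0,0,-0.3,0],[0,0,0,0],[0,0,0,0]]'
```

```text
t: 17.3
eef_pos: [0.6352, -0.1953, 0.22]
ee_rot: [-3.141, -0.0, 2.934]
force: [1.3, 0.3, -0.8]
width: 0.0572
t: 17.9
eef_pos: [0.6352, -0.1953, 0.1931]
ee_rot: [-3.141, -0.0, 2.934]
force: [0.5, -0.8, -0.3]
width: 0.0575
```

```bash
python3 -m handwheel '[[0,0,-0.1,0],[0,0,-0.1,0],[0,0,0,0],[0,0,0,0]]'; python3 -m handwheel '[[0,0,-0.1,0],[0,0,0,0],[0,0,0,0]]';  python3 -m handwheel '[[0,0,-0.05,0],[0,0,0,0],[0,0,0,0]]'
```

```text
t: 18.3
eef_pos: [0.6352, -0.1952, 0.1913]
ee_rot: [3.142, 0.0, 2.934]
force: [-0.3, -0.4, -0.9]
width: 0.0574
t: 18.6
eef_pos: [0.6351, -0.1952, 0.1901]
ee_rot: [-3.142, -0.0, 2.934]
force: [0.1, 0.6, -0.9]
width: 0.0573
t: 18.9
eef_pos: [0.6351, -0.1952, 0.1896]
ee_rot: [-3.142, -0.0, 2.934]
force: [-0.9, 0.4, -0.7]
width: 0.0573
```

```bash
python3 -m handwheel '[[0,0,-0.05,0],[0,0,0,0],[0,0,0,0]]'; python3 -m handwheel '[[0,0,-0.05,0],[0,0,0,0],[0,0,0,0]]'
```

```text
t: 19.2
eef_pos: [0.6352, -0.1952, 0.1894]
ee_rot: [-3.142, 0.0, 2.934]
force: [-0.4, -0.1, 0.3]
width: 0.0572
t: 19.5
eef_pos: [0.6352, -0.1952, 0.1893]
ee_rot: [-3.142, 0.0, 2.935]
force: [-2.3, 0.9, 5.4]
width: 0.0573
```

Seated on the base (5.4 N). Releasing.

```bash
python3 -m handwheel '[[0,0,0,0],[0,0,0,0],[0,0,0,0],[0,0,0,0],[0,0,0,0],[0,0,0,0]]' 0; python3 -m handwheel '[[0,0,1,0],[0,0,2,0],[0,0,3,0],[0,0,4,0],[0,0,4,0],[0,0,2,0],[-1.5,2,0,0],[-3,3,0,0],[-3,3,0,0],[-3,2,0,0],[0,0,0,0],[0,0,0,0],[0,0,0,0]]'
python3 - <<'E'
from h import *
f=grab('scene');g=grab('top')
overlay(f,'tmp',[([circ(.6355,-.1945,.011,.032),circ(.6355,-.1945,.005,.042)],[.635,-.195,.03],30)],400)
a=cv2.imread('pics/tmp.png')
overlay(g,'tmp',[([circ(.6355,-.1945,.011,.032),circ(.6355,-.1945,.005,.042)],[.635,-.195,.03],30)],400)
cv2.imwrite('pics/a7.png',np.hstack([a,cv2.imread('pics/tmp.png')]))
from fitstack import *
go('a8',None,0,.4185,-.3475,-13,.425,-.352,-17)
E
```

```text
t: 20.1
eef_pos: [0.6352, -0.1953, 0.1886]
ee_rot: [-3.142, -0.0, 2.934]
force: [0.0, -0.3, -0.1]
width: 0.0875
t: 21.4
eef_pos: [0.5307, -0.0954, 0.3494]
ee_rot: [3.141, 0.001, 2.934]
force: [1.5, 0.2, -0.3]
width: 0.0875
```

View pics/a7.png

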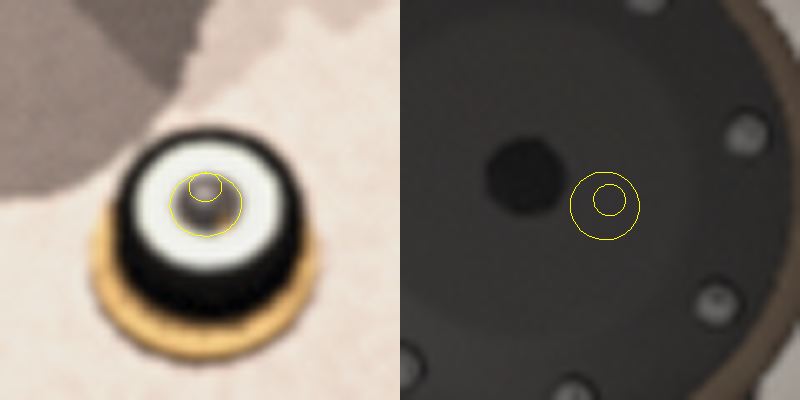

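View pics/a8.png

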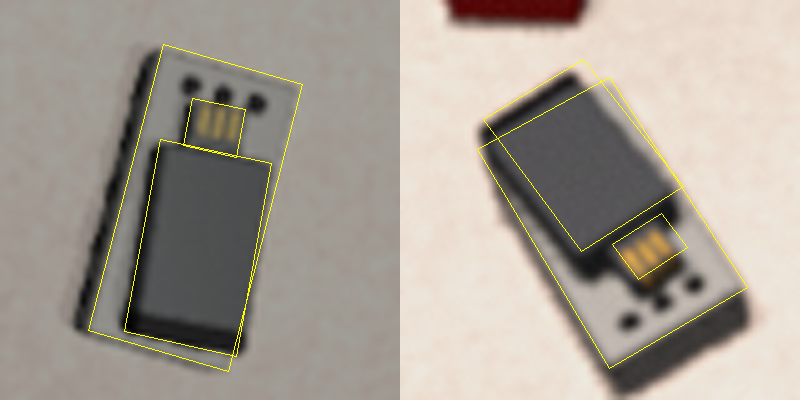

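Wheel is seated round the post: hub at (205,205) in the crop with the post inside the hole. I'll refine the battery's angle by segmentation.

```bash
python3 - <<'E'
from h import *
from fitstack import r
for n in('top','scene'):
    f=load(n); W=cloud(f)
    m=(np.hypot(W[...,0]-.415,W[...,1]+.348)<.08)&(W[...,2]>.047)&(W[...,2]<.06)
    vv,uu=np.nonzero(m); P=ray(f,np.c_[uu,vv],.054)[:,:2]*1000
    rc=cv2.minAreaRect(P.astype(np.float32)); print(n,len(P),rc)
    # PCA
    c=P.mean(0); e,V=np.linalg.eigh(np.cov((P-c).T)); print(c,np.degrees(np.arctan2(V[1,1],V[0,1])),np.sqrt(e*12))
    m=(np.hypot(W[...,0]-.425,W[...,1]+.352)<.1)&(W[...,2]>.022)&(W[...,2]<.06)
    vv,uu=np.nonzero(m); P=ray(f,np.c_[uu,vv],.03)[:,:2]*1000
    print('ctl',cv2.minAreaRect(P.astype(np.float32)))
E
```

```text
top 927 ((418.693603515625, -348.88409423828125), (47.839393615722656, 99.32527160644531), 78.9443588256836)
[ 410.32069542 -347.72880863] 169.472276570849 [46.11089679 84.15809567]
ctl ((424.45855712890625, -351.6648864746094), (67.18136596679688, 124.56778717041016), 74.75772857666016)
scene 823 ((419.7907409667969, -352.81439208984375), (46.660621643066406, 103.4920883178711), 78.9515151977539)
[ 411.22682835 -351.18665255] 168.9779524638563 [46.03959993 86.11000153]
ctl ((419.5813903808594, -351.6290588378906), (60.11086654663086, 142.03665161132812), 72.91910552978516)
```

```bash
python3 -m handwheel '[[-1.24,-2.82,0,0],[-1.24,-2.82,0,0],[-1.24,-2.82,0,0],[-1.24,-2.82,0,0],[-1.24,-2.82,0,0],[-1.24,-2.82,0,0],[-1.24,-2.82,0,0],[-1.24,-2.82,0,0.015],[-1.25,-2.8,0,0],[0,0,-2,0],[0,0,-3,0],[0,0,-3,0],[0,0,-1,0],[0,0,0,0],[0,0,0,0],[0,0,0,0]]' 0 30
```

```text
t: 23.1
eef_pos: [0.4191, -0.3492, 0.2601]
ee_rot: [-3.141, 0.002, 2.95]
force: [-0.0, -0.2, -0.1]
width: 0.0875
```

```bash
python3 -m handwheel '[[0,0,-1,0],[0,0,-1.5,0],[0,0,-1.2,0],[0,0,-0.7,0],[0,0,-0.2,0],[0,0,0,0],[0,0,0,0]]' 0 30;  python3 -m handwheel '[[0,0,0,0],[0,0,0,0],[0,0,0,0],[0,0,0,0],[0,0,0,0],[0,0,0,0],[0,0,0,0],[0,0,0,0]]' 1 30
```

```text
t: 23.8
eef_pos: [0.4187, -0.3489, 0.213]
ee_rot: [-3.141, 0.001, 2.95]
force: [0.5, 0.0, -0.3]
width: 0.0874
t: 24.6
eef_pos: [0.4185, -0.349, 0.2128]
ee_rot: [-3.141, 0.0, 2.949]
force: [-0.6, -1.4, 0.4]
width: 0.0458
```

```bash
python3 -m handwheel '[[0,0,0.2,0],[0,0,0.5,0],[0,0,1,0],[0,0,2,0],[0,0,3,0],[0,0,3,0],[0,0,3,0],[0,0,0,0],[0,0,0,0],[0,0,0,0]]'
python3 - <<'E'
from h import *
from fitstack import r
s=arm.get_state()['eef_pos']; zb=s[2]-.2128+.03; print(s,zb)
f=grab('scene'); overlay(f,'a9',[([outline(.08,.046,s[0],s[1],r(-11),zb+.024,-.01),outline(.02,.022,s[0],s[1],r(-11),zb+.016,.04),outline(.124,.06,.424,-.3515,r(-16),.03)],[.42,-.35,.1],60)],600)
E
```

```text
t: 25.6
eef_pos: [0.4179, -0.3486, 0.3391]
ee_rot: [3.141, -0.001, 2.949]
force: [0.3, 0.4, -1.3]
width: 0.0459
[ 0.41791654 -0.34855551  0.33906473] 0.15626473135216049
```

View pics/a9.png

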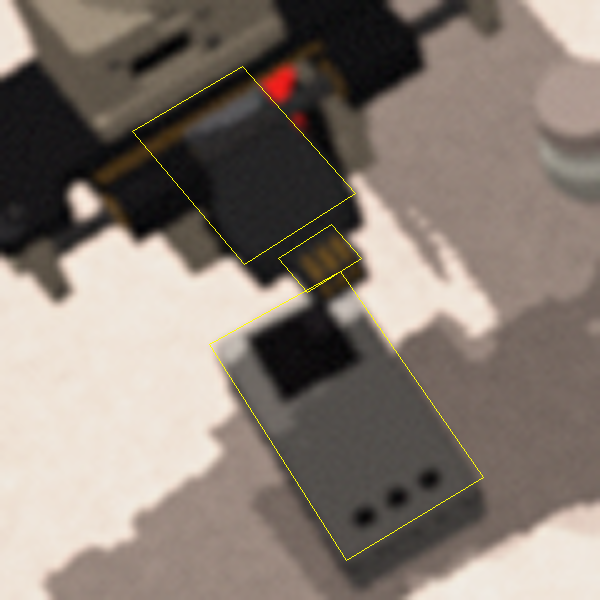

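Battery held level, nose at crop (325,260), close to the prediction. Carrying it to above the charger.

```bash
python3 -m handwheel '[[0.17,2.44,0,0.034],[0.17,2.44,0,0.034],[0.17,2.44,0,0.034],[0.17,2.44,0,0.034],[0.17,2.44,0,0.034],[0.17,2.44,0,0.034],[0.17,2.44,0,0.034],[0.17,2.44,0,0.034],[0.17,2.44,0,0.034],[0.17,2.44,0,0.033],[0.17,2.44,0,0.033],[0.17,2.44,0,0.033],[0.17,2.44,0,0.033],[0.2,2.4,0,0.033],[0,0,0,0],[0,0,0,0],[0,0,0,0]]'
python3 -m handwheel '[[0,0,-2,0],[0,0,-3,0],[0,0,-2,0],[0,0,0,0],[0,0,0,0]]'
python3 - <<'E'
from h import *
s=arm.get_state(); p=s['eef_pos'];yaw=s['ee_rot'][2]+np.pi; zb=p[2]-.1828; print(p,np.degrees(yaw),zb)
a=[outline(.08,.046,p[0],p[1],yaw,zb+.024,-.01),outline(.02,.022,p[0],p[1],yaw,zb+.016,.04),outline(.154,.078,.442,-.0075,np.radians(16),.026,.011)]
T=[]
for n in('scene','top'):
    f=grab(n); overlay(f,'tmp',[(a,[.44,0,.05],60)],400);T.append(cv2.imread('pics/tmp.png'))
cv2.imwrite('pics/b1.png',np.hstack(T))
E
```

```text
t: 27.35
eef_pos: [0.4423, -0.008, 0.3391]
ee_rot: [-3.141, -0.001, -2.863]
force: [0.8, -0.6, -1.4]
width: 0.0457
t: 27.85
eef_pos: [0.4427, -0.0081, 0.2699]
ee_rot: [-3.141, -0.001, -2.864]
force: [1.2, -0.5, -1.4]
width: 0.0454
[ 0.44272124 -0.00814573  0.2698642 ] 15.928306536185053 0.08706419638364041
```

View pics/b1.png

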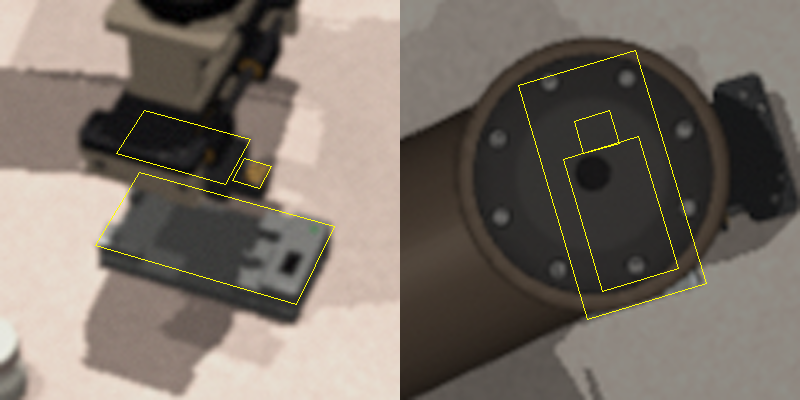

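Battery and charger line up (nose at (258,175), bay directly below). Lowering.

```bash
python3 -m handwheel '[[-0.15,0,-1,0],[0,0,-1.5,0],[0,0,-1,0],[0,0,-0.5,0],[0,0,0,0],[0,0,0,0]]'; 
python3 - <<'E'
from h import *
s=arm.get_state(); p=s['eef_pos'];yaw=s['ee_rot'][2]+np.pi; zb=p[2]-.1828; print(p,zb)
a=[outline(.08,.046,p[0],p[1],yaw,zb+.024,-.01),outline(.02,.022,p[0],p[1],yaw,zb+.016,.04)]
f=grab('scene'); overlay(f,'b2',[(a,[.44,0,.05],50)],600)
E
```

```text
t: 28.55
eef_pos: [0.4412, -0.0076, 0.2299]
ee_rot: [-3.141, 0.0, -2.863]
force: [-0.3, -0.5, -2.5]
width: 0.0456
[ 0.44124491 -0.00756148  0.22986487] 0.04706487053750322
```

View pics/b2.png

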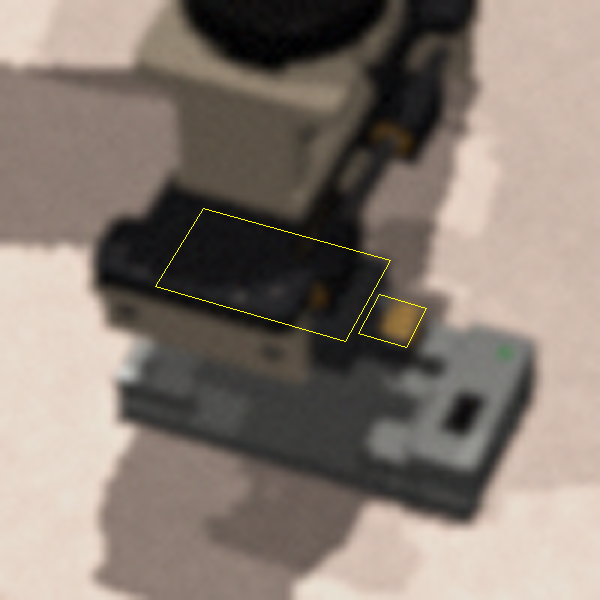

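Nose at (400,320) is in line with the slot. Continuing down in steps.

```bash
python3 -m handwheel '[[0,0,-0.6,0],[0,0,-0.6,0],[0,0,-0.6,0],[0,0,0,0],[0,0,0,0]]'; python3 -m handwheel '[[0,0,-0.5,0],[0,0,-0.4,0],[0,0,-0.3,0],[0,0,0,0],[0,0,0,0]]'
```

```text
t: 29.1
eef_pos: [0.441, -0.0077, 0.2114]
ee_rot: [-3.141, -0.001, -2.863]
force: [-0.3, 0.3, -2.1]
width: 0.0456
t: 29.6
eef_pos: [0.4411, -0.0077, 0.1996]
ee_rot: [-3.142, -0.0, -2.863]
force: [0.2, -0.2, -2.2]
width: 0.046
```

```bash
python3 -m handwheel '[[0,0,-0.1,0],[0,0,-0.05,0],[0,0,0,0],[0,0,0,0]]'; python3 -m handwheel '[[0,0,-0.1,0],[0,0,0,0],[0,0,0,0]]'
```

```text
t: 30.0
eef_pos: [0.4411, -0.0076, 0.1982]
ee_rot: [3.142, 0.0, -2.863]
force: [0.9, 0.2, -1.9]
width: 0.046
t: 30.3
eef_pos: [0.441, -0.0077, 0.1971]
ee_rot: [-3.142, -0.0, -2.863]
force: [0.7, 0.3, -1.4]
width: 0.0458
```

```bash
python3 -m handwheel '[[0,0,-0.05,0],[0,0,0,0],[0,0,0,0]]'; python3 -m handwheel '[[0,0,-0.05,0],[0,0,0,0],[0,0,0,0]]'; python3 -m handwheel '[[0,0,-0.05,0],[0,0,0,0],[0,0,0,0]]'
```

```text
t: 30.6
eef_pos: [0.4411, -0.0076, 0.1967]
ee_rot: [3.142, 0.0, -2.863]
force: [0.4, 0.1, -0.8]
width: 0.0459
t: 30.9
eef_pos: [0.4411, -0.0076, 0.1967]
ee_rot: [-3.142, 0.0, -2.863]
force: [-4.6, 0.8, 8.6]
width: 0.0457
t: 31.2
eef_pos: [0.441, -0.0076, 0.1967]
ee_rot: [-3.141, 0.0, -2.862]
force: [-6.9, 0.3, 16.5]
width: 0.0458
```

Contact is at exactly the expected seated height. Releasing.

```bash
python3 -m handwheel '[[0,0,0.1,0],[0,0,0,0],[0,0,0,0],[0,0,0,0],[0,0,0,0],[0,0,0,0],[0,0,0,0]]' 0; python3 -m handwheel '[[0,0,1,0],[0,0,2,0],[0,0,3,0],[0,0,4,0],[0,0,4,0],[0,0,1,0],[2,-3,0,-0.03],[2,-3,0,-0.03],[2,-3,0,-0.03],[2,-3,0,-0.03],[2,-2,0,-0.03],[0,0,0,0],[0,0,0,0]]'
python3 - <<'E'
from h import *
a=[outline(.08,.046,.442,-.0075,np.radians(16),.038,-.01),outline(.02,.022,.442,-.0075,np.radians(16),.030,.04)]
T=[]
for n in('scene','top'):
    f=grab(n); overlay(f,'tmp',[(a,[.44,0,.03],50)],400);T.append(cv2.imread('pics/tmp.png'))
    W=cloud(f); p=proj(f,[[.442+d*np.cos(.28),-.0075+d*np.sin(.28),.038] for d in(-.03,-.01,.015,.04)]).astype(int); print(n,[W[v,u].round(4) for u,v in p])
cv2.imwrite('pics/b3.png',np.hstack(T))
E
```

```text
t: 31.9
eef_pos: [0.441, -0.0077, 0.1966]
ee_rot: [-3.142, -0.0, -2.863]
force: [-0.5, -1.5, 0.4]
width: 0.0873
t: 33.2
eef_pos: [0.5408, -0.1481, 0.3463]
ee_rot: [3.141, -0.001, -3.014]
force: [-0.8, 0.8, 0.5]
width: 0.0874
scene [array([ 0.5676, -0.1826,  0.2858]), array([ 0.5696, -0.167 ,  0.2682]), array([ 0.5374, -0.1015,  0.1806]), array([0.4756, 0.0083, 0.0314])]
top [array([ 0.4193, -0.018 ,  0.5991]), array([ 0.4284, -0.0154,  0.6343]), array([ 0.4578, -0.0026,  0.0407]), array([0.4813, 0.0057, 0.0316])]
```

View pics/b3.png

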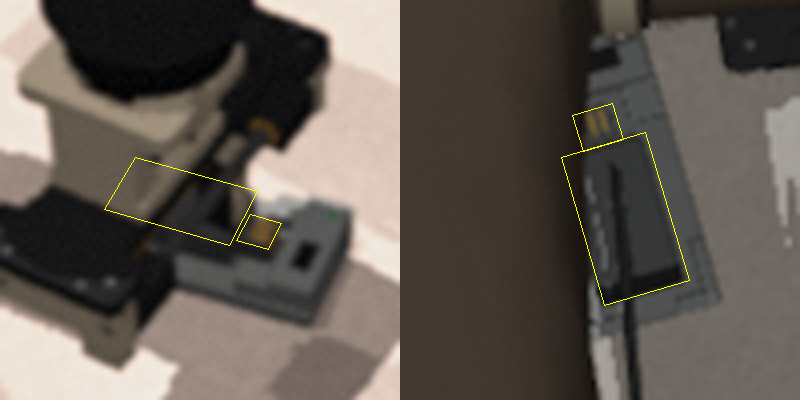

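The battery is down in the bay, with its nose at the contact head (top crop (598,125)) and heights matching the seated ones. Now the controller.

```bash
python3 - <<'E'
from h import *
from fitstack import *
for n in('top','scene'):
    f=load(n); W=cloud(f)
    m=(np.hypot(W[...,0]-.424,W[...,1]+.352)<.09)&(W[...,2]>.025)&(W[...,2]<.045)
    vv,uu=np.nonzero(m); P=ray(f,np.c_[uu,vv],.03)[:,:2]*1000
    c=P.mean(0); e,V=np.linalg.eigh(np.cov((P-c).T)); print(n,len(P),c,np.degrees(np.arctan2(V[1,1],V[0,1])),np.sqrt(e*12),cv2.minAreaRect(P.astype(np.float32)))
go('b4',None,0,None,0,0,.4245,-.3515,-16)
E
```

```text
top 1687 [ 424.10766936 -350.47875348] 162.87005397662767 [ 60.09920668 123.4844061 ] ((424.8746337890625, -350.0404357910156), (61.38097381591797, 123.70377349853516), 72.72437286376953)
scene 1560 [ 426.66896296 -354.05279148] 162.6575248641726 [ 59.76495565 124.86501508] ((425.2659606933594, -353.212646484375), (59.795013427734375, 125.80790710449219), 72.92204284667969)
```

View pics/b4.png

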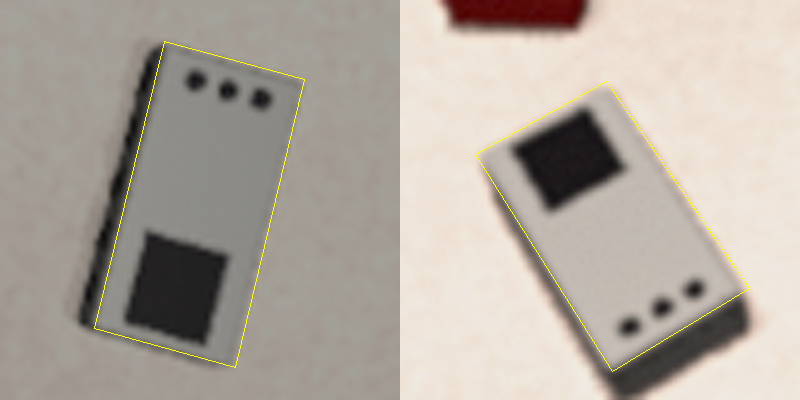

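```bash
python3 -m handwheel '[[-1.45,-2.54,0,-0.054],[-1.45,-2.54,0,-0.054],[-1.45,-2.54,0,-0.054],[-1.45,-2.54,0,-0.054],[-1.45,-2.54,0,-0.053],[-1.45,-2.54,0,-0.053],[-1.45,-2.54,0,-0.053],[-1.43,-2.56,0,-0.053],[0,0,-2,0],[0,0,-3,0],[0,0,-3,0],[0,0,-2,0],[0,0,0,0],[0,0,0,0],[0,0,0,0]]' 0 35
```

```text
t: 34.8
eef_pos: [0.4259, -0.3509, 0.2483]
ee_rot: [-3.141, 0.002, 2.844]
force: [-0.4, 0.1, 0.2]
width: 0.0876
```

```bash
python3 -m handwheel '[[-0.05,-0.05,-1,0],[0,0,-2,0],[0,0,-2,0],[0,0,-1,0],[0,0,-0.5,0],[0,0,0,0],[0,0,0,0]]' 0 35;  python3 -m handwheel '[[0,0,0,0],[0,0,0,0],[0,0,0,0],[0,0,0,0],[0,0,0,0],[0,0,0,0],[0,0,0,0],[0,0,0,0]]' 1 35
```

```text
t: 35.5
eef_pos: [0.4251, -0.3517, 0.1823]
ee_rot: [-3.141, 0.001, 2.843]
force: [1.1, -0.2, -0.2]
width: 0.0875
t: 36.3
eef_pos: [0.4248, -0.3517, 0.182]
ee_rot: [-3.141, 0.0, 2.843]
force: [-0.9, -0.5, 5.4]
width: 0.0599
```

```bash
python3 -m handwheel '[[0,0,0.2,0],[0,0,0.5,0],[0,0,1,0],[0,0,2,0],[0,0,3,0],[0,0,3,0],[0,0,3,0],[0,0,0,0],[0,0,0,0],[0,0,0,0]]'
python3 - <<'E'
from h import *
s=arm.get_state(); p=s['eef_pos'];yaw=s['ee_rot'][2]+np.pi; zb=p[2]-.183; print(p,yaw,zb,s['moment'])
f=grab('scene'); overlay(f,'b5',[([outline(.124,.06,p[0],p[1],yaw,zb+.03)],[.42,-.35,.1],60)],600)
E
```

```text
t: 37.3
eef_pos: [0.4242, -0.3512, 0.308]
ee_rot: [3.141, -0.001, 2.842]
force: [-0.3, 0.5, -2.2]
width: 0.0598
[ 0.4242182  -0.35122016  0.30799195] 5.983743585773636 0.12499195352799097 [-0.07532871 -0.07642425 -0.03392388]
```

View pics/b5.png

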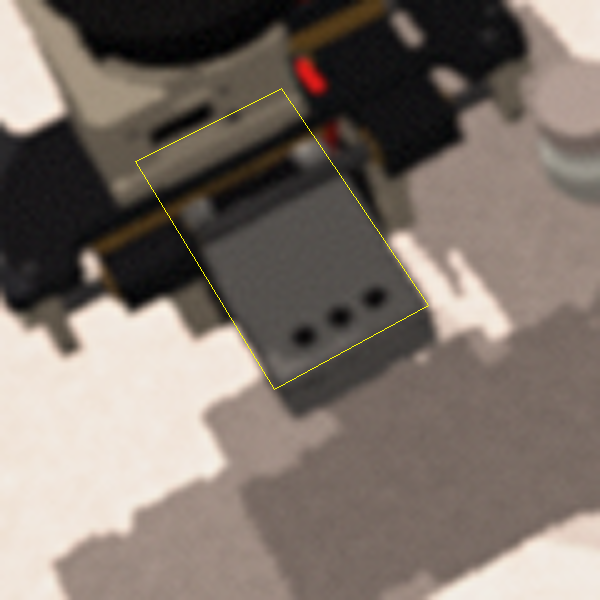

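Controller held level and on the prediction. Carrying it across to above the long tray.

```bash
python3 -m handwheel '[[0.08,3.59,0,0.005],[0.08,3.59,0,0.005],[0.08,3.59,0,0.005],[0.08,3.59,0,0.005],[0.08,3.59,0,0.005],[0.08,3.59,0,0.005],[0.08,3.59,0,0.005],[0.08,3.59,0,0.005],[0.08,3.59,0,0.005],[0.08,3.59,0,0.005],[0.08,3.59,0,0.005],[0.08,3.59,0,0.005],[0.08,3.59,0,0.005],[0.08,3.59,0,0.005],[0.08,3.59,0,0.005],[0.08,3.59,0,0.005],[0.08,3.59,0,0.005],[0.08,3.59,0,0.005],[0.08,3.59,0,0.005],[0.1,3.5,0,0]]'
python3 -m handwheel '[[0,0,0,0],[0,0,0,0],[0,0,-2,0],[0,0,-2,0],[0,0,-2,0],[0,0,0,0],[0,0,0,0],[0,0,0,0]]'
python3 - <<'E'
from h import *
s=arm.get_state(); p=s['eef_pos'];yaw=s['ee_rot'][2]+np.pi; zb=p[2]-.182; print(p,np.degrees(yaw),zb,s['q'])
a=[outline(.124,.06,p[0],p[1],yaw,zb+.03),outline(.152,.088,.441,.366,np.radians(-11.7),.016)]
T=[]
for n in('scene','top'):
    f=grab(n); overlay(f,'tmp',[(a,[.44,.366,.05],60)],400);T.append(cv2.imread('pics/tmp.png'))
cv2.imwrite('pics/b6.png',np.hstack(T))
E
```

```text
t: 39.35
eef_pos: [0.4406, 0.3669, 0.3073]
ee_rot: [-3.139, -0.001, 2.938]
force: [1.7, -0.5, -1.8]
width: 0.06
t: 40.15
eef_pos: [0.4413, 0.3655, 0.2497]
ee_rot: [3.141, 0.001, 2.937]
force: [0.0, -0.6, -1.6]
width: 0.0597
[0.44129489 0.36554278 0.24972286] 348.2926914090727 0.06772285858880084 [ 1.03319555e+00  3.40189779e-01 -4.10721913e-01  4.09571924e-04
 -8.18653043e-01 -2.80860223e+00]
```

View pics/b6.png

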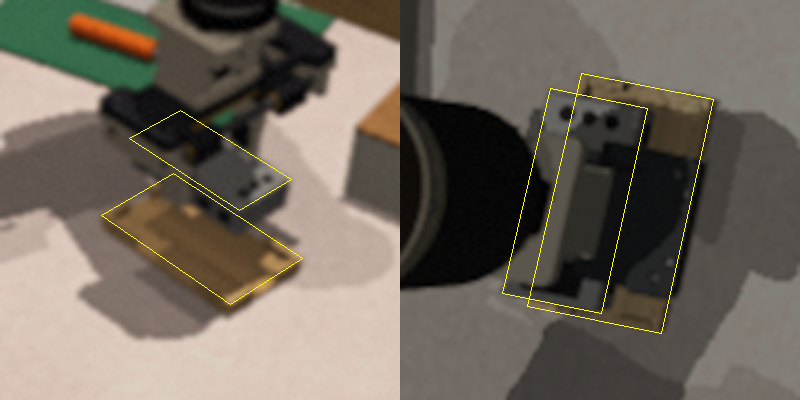

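```bash
python3 - <<'E'
from h import *
s=arm.get_state(); p=s['eef_pos'];yaw=s['ee_rot'][2]+np.pi; zb=p[2]-.182
a=[outline(.124,.06,p[0],p[1],yaw,zb+.03),outline(.152,.088,.441,.366,np.radians(-11.7),.016)]
T=[]
for n in('scene','top'):
    f=load(n); c=[p[0]+.06*np.cos(yaw),p[1]+.06*np.sin(yaw),zb]
    overlay(f,'tmp',[(a,c,25)],400);T.append(cv2.imread('pics/tmp.png'))
cv2.imwrite('pics/b7.png',np.hstack(T))
E
```

```text
(no output)
```

View pics/b7.png

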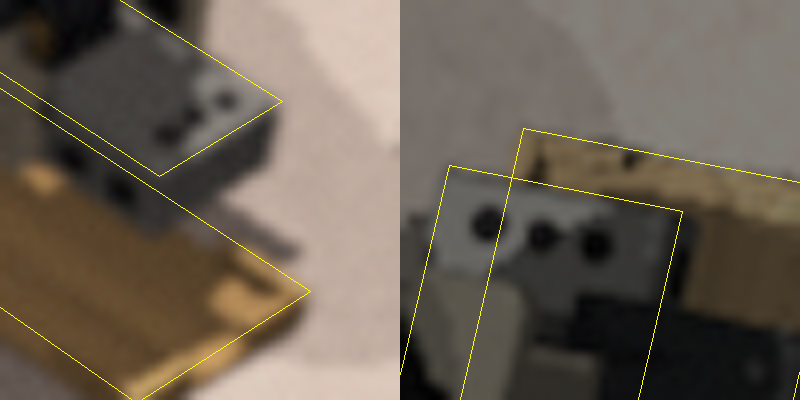

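Controller corners agree to about 2 mm in both views. Lowering.

```bash
python3 -m handwheel '[[0.05,0.05,-1,0],[0,0,-1.5,0],[0,0,-1.2,0],[0,0,-0.8,0],[0,0,-0.5,0],[0,0,-0.4,0],[0,0,-0.3,0],[0,0,0,0],[0,0,0,0]]';python3 -m handwheel '[[0,0,-0.2,0],[0,0,-0.1,0],[0,0,0,0],[0,0,0,0]]'
```

```text
t: 41.15
eef_pos: [0.4415, 0.3662, 0.1919]
ee_rot: [3.141, 0.0, 2.937]
force: [-0.2, 0.6, -2.1]
width: 0.0599
t: 41.55
eef_pos: [0.4415, 0.366, 0.1887]
ee_rot: [3.142, 0.0, 2.937]
force: [-0.2, 0.3, -1.7]
width: 0.0599
```

```bash
python3 -m handwheel '[[0,0,-0.05,0],[0,0,0,0],[0,0,0,0]]';python3 -m handwheel '[[0,0,-0.05,0],[0,0,0,0],[0,0,0,0]]';python3 -m handwheel '[[0,0,-0.05,0],[0,0,0,0],[0,0,0,0]]'
```

```text
t: 41.85
eef_pos: [0.4414, 0.3661, 0.1882]
ee_rot: [3.142, 0.0, 2.937]
force: [0.2, -0.6, -2.6]
width: 0.0597
t: 42.15
eef_pos: [0.4414, 0.3661, 0.188]
ee_rot: [3.141, 0.0, 2.938]
force: [-2.0, -0.7, 4.2]
width: 0.0598
t: 42.45
eef_pos: [0.4414, 0.3661, 0.188]
ee_rot: [3.141, 0.0, 2.938]
force: [-2.9, -1.9, 8.8]
width: 0.0597
```

Seated at the expected height. Releasing, then withdrawing for the final checks.

```bash
python3 -m handwheel '[[0,0,0.1,0],[0,0,0,0],[0,0,0,0],[0,0,0,0],[0,0,0,0],[0,0,0,0],[0,0,0,0]]' 0; python3 -m handwheel '[[0,0,1,0],[0,0,2,0],[0,0,3,0],[0,0,4,0],[0,0,4,0],[0,0,4,0],[0,-3,0,0],[0,-3,0,0],[0,-3,0,0],[0,-3,0,0],[0,-3,0,0],[0,-3,0,0],[0,-3,0,0],[0,0,0,0],[0,0,0,0]]'
python3 - <<'E'
from h import *
r=np.radians
items=[([outline(.124,.06,.441,.366,r(-11.7),.036)],[.44,.366,.03],60),
([outline(.042,.026,.6595,.1795,0,.036)],[.66,.18,.03],30),
([circ(.6355,-.1945,.011,.032)],[.6355,-.1945,.03],30),
([outline(.08,.046,.442,-.0075,r(16),.038,-.01),outline(.02,.022,.442,-.0075,r(16),.030,.04)],[.44,0,.03],50)]
T=[]
for n in('top','scene'):
    f=grab(n); overlay(f,'tmp',items,200);T.append(cv2.imread('pics/tmp.png'));save('end_'+n,f['image'])
cv2.imwrite('pics/c1.png',np.vstack(T))
E
```

```text
t: 43.15
eef_pos: [0.4415, 0.366, 0.1881]
ee_rot: [-3.142, -0.0, 2.937]
force: [0.4, -0.3, -0.3]
width: 0.0876
t: 44.65
eef_pos: [0.4414, 0.1555, 0.3691]
ee_rot: [3.14, 0.001, 2.936]
force: [0.7, -0.3, 0.4]
width: 0.0871
```

View pics/c1.png

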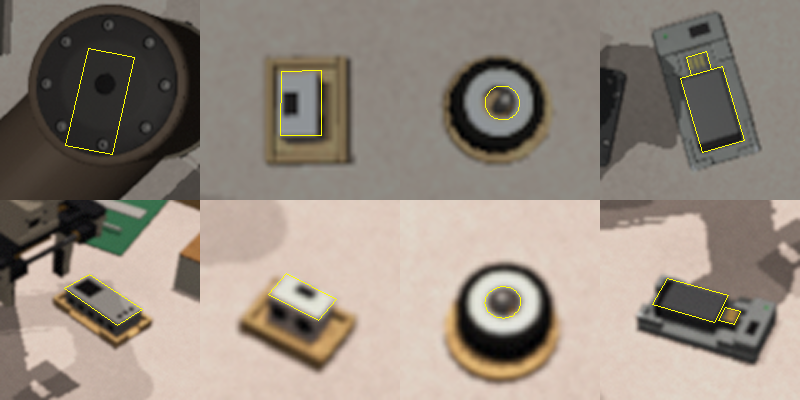

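View pics/end_scene.png

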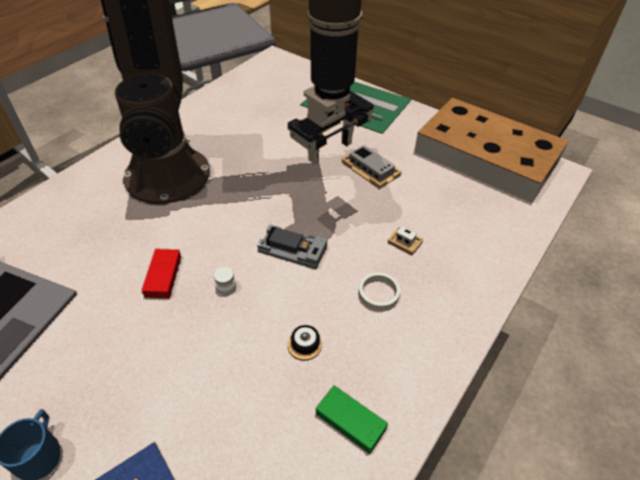

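All four pieces are in place: controller (371,165), sensor (405,238), wheel (304,340), battery (290,240). The tape roll (379,290), jar (224,280) and look-alikes haven't moved. Handing in.

```bash
python3 - <<'E'
from h import *
print(arm.get_state()['force']); print(arm.job_done())
E
```

```text
[ 0.27906039  0.34737615 -0.64613896]
the job is handed in; nothing more can be done
None
```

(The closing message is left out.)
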